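# Take out the core probe and hold the contact grill open

### The job

I want to test the chicken in the contact grill: pull the red cordless core probe straight up out of its charging socket on the grill's console and stand it, tip down, in the empty enamel mug (not the one with utensils), leaving the mug where it stands. Then lift the grill lid by its handle and hold it half open, at 45 degrees, without letting it drop; it falls shut by itself, so finish while still holding it there. Leave everything else on the counter where it is.

Things in the scene. Friction and masses are not known exactly. Their poses are not given: they have to be found in the camera images.
- grill: Contact grill, fixed, 270 deep (x) by 300 wide (y) mm plus a grey console at its right: x -135..135, y -242..-157, flat top 100 mm high. Origin: centre of the 300 mm part's underside. x points from the front (handle side, towards the robot) to the rear hinge, y left, z up. The closed lid is 250 mm deep from hinge line to front face, 300 mm wide, its top 145 mm high
- socket (a point): Centre of the charging socket's mouth in the console's top, at (-45, -200, 100) mm in the grill's frame. Bore 17 mm square, 80 mm deep. Two sprung balls hold the groove in the probe's plug: about 8 N straight up clicks it out within 5 mm, then it is free
- probe: Cordless core probe (about 45 g), at first upright in the socket. Origin: on its axis at the shoulder, which sits on the console top when docked; z from tip to handle. Above the origin a round red handle, 18 mm diameter, 50 mm long; below it a plug 14 mm diameter, 20 mm long, then a steel stem 6 mm diameter to the tip, 75 mm below the origin. 125 mm in all
- probe_tip (a point): The pointed end of the probe's steel stem, 75 mm below the probe's origin
- mug: The empty white enamel mug with a red rim, loose (180 g): 84 mm outer diameter, 80 mm high, wall 4 mm, inside floor about 5 mm above its underside, a handle on its own +y side standing out about 28 mm. Origin: centre of its underside, z up. It may stand left or right of the grill
- utensil_mug: The same kind of mug, filled with three cooking utensils that reach about 175 mm high: to be left alone. Origin: centre of its underside. Stands where the other mug does not
- lid (a joint): Angle of the grill lid: 0 closed, 0.785 at 45 degrees, grows as the lid is lifted, up to 1.75. The hinge is free: lid about 0.9 kg, needs about 4 N at the handle, and falls shut when let go
- lid_hinge (a point): Middle of the lid's hinge line, at (125, 0, 85) mm in the grill's frame; the hinge line runs along the grill's y axis
- lid_handle (a point): Middle of the lid's handle bar, on the bar's axis: with the lid closed 310 mm in front of (-x of the grill) and 30 mm above the hinge line, so 115 mm above the counter; it turns with the lid
- grill_lid: The grill's lid with its handle: a steel round bar 18 mm diameter, 170 mm long, parallel to the hinge line, carried at its two ends by arms from the lid; 51 mm clear between the bar and the lid's front face. Origin: middle of the hinge line, x and z turning with the lid (x level towards the rear when closed)
- oil_bottle: Green glass oil bottle, 64 mm diameter, 220 mm high, right rear. Leave alone. Origin: centre of its underside
- pepper_mill: Dark wooden pepper mill, 54 mm diameter, 168 mm high, right rear. Leave alone. Origin: centre of its underside
- salt_jar: White salt jar with wooden lid, 72 mm diameter, 90 mm high, right rear. Leave alone. Origin: centre of its underside
- tongs: Steel kitchen tongs with red tips, 270 mm long, 22 mm high, lying at the right. Leave alone. Origin: middle of their length, on the counter
- dish: White enamel pie dish with red rim and chicken and leek filling, 240 x 180 x 48 mm, the nearer to the grill of two on the walnut board at the left rear. Leave alone. Origin: centre of its underside
Not all that is in view belongs to the job. What is shaped like the mug but turquoise is not meant.

How it is judged:
By the outcome, as a careful person would: the job done as asked, in the order asked, and still so for the second after the job is handed in, while the arm keeps its last pose, push and grip.
It also fails if it takes over 64 s, if anything falls off the work surface, if the arm or the gripper's body presses on something with over 40 N, if the wrist force passes 120 N, or if a joint passes its speed limit or range.

### The arm

A 6-joint arm with a two-finger parallel gripper is mounted at the origin on the work surface. World frame = base frame: x ahead of the robot, y to its left, z up, the work surface at z = 0. Lengths are in m, angles in rad, forces in N, time in s.
With the tool pointing down it reaches from about 0.25 to 0.725 m from the base axis. Payload 4 kg.
Tool frame: the origin (TCP) lies between the finger pads, 19 mm behind the fingertips; this is the grasp point; z points along the fingers, y is the line along which they close (so a half turn about z gives the same grasp; the last joint's range is limited). The gripper opens to 85 mm and grips with 20 to 120 N. Pads are 22 mm wide; open, the fingers measure 114 mm over their backs; the gripper's body (76 mm by 85 mm) begins 54 mm behind the grasp point. The pads swing forward as they close: fully open they stand 13 mm farther back than shut.
Start: joints at [1.237, 0.241, 0.005, 1.335, 0, 1.571], TCP at [0.164, 0.472, 0.25] pointing down, gripper open.
Joint ranges: [-2.72, 2.72], [-1.05, 1.87], [-1.09, 1.28], [-1.99, 2.15], [-1.42, 1.44], [-3.14, 3.14]. Speed limits (rad/s): [2.79, 2.79, 3.14, 3.14, 3.14, 3.14].

### API

Orientations are given as a unit quaternion [x, y, z, w].
In Python, from workcell import telemetry, camera, camera_params, ticket, boxes_of, cut_out, spot_point gives the robot as it stands.
- The arm moves only by the shell command python3 -m creep 'ROWS'. ROWS is text: rows parted by semicolons, each of 5 numbers parted by spaces: the opening, from 0 (shut) to 1 (fully open), then the shift along the tool's x, y, z in units of 150 mm (1.0 is 150 mm), then the turn about the tool's z in units of 180 degrees (1.0 is 180 degrees). In form: claw x y z turn; .... A call has 1 to 12 rows; each row is the pose to reach, as a shift and turn from the pose commanded when the call began, along the tool's axes at that moment, turning the shorter way round; what a row does not reach only later rows make up. A row lasts 1/8 s, in which the tool goes at most 62.5 mm and 10.7 degrees, less where a joint would pass 70% of its speed; a pose out of reach is approached as far as the arm can. A call with a number of a shift or a turn outside -1 to 1 is refused whole. A call with a gripper value outside its range is refused whole. The fingers move at their own pace and stop on an object; the grip force is fixed at half the most. Time passes only in rows, so rows that repeat a pose let the fingers close. It gives the time, the measured TCP pose, the force, the opening and the grip force at its end, in the units of the state.
- telemetry.get_obs(): the state, without advancing time (a new reading comes with each control period).
- camera(name): name is "side" or "top" or "wrist"; returns the picture (480x640x3 uint8, red, green, blue); there is no depth.
- camera_params(name): a dict with "camera_matrix" (3x3 intrinsics, pixels), "k1" (the pictures are not rectified: a ray, as slopes to the right and down, at radius r is drawn at 1 + k1 r^2 times it, then the intrinsics apply), "eye" and "attitude" of the camera in the world. Camera axes: x right, y down, z forward; pixel columns grow to the right and rows downward; lengths in m; the calibration is good to about 2 mm. A picture is of the moment at which its call begins: read the wrist's pose just before it. camera_params takes no time and is no camera call; for the wrist camera it gives the pose at the moment of the call.
- ticket.job_done(): hands the job in; it is judged then, once.
Trained networks look in the newest picture that a camera, given by its name, has taken for a name from the list of things; names that differ only in an ending like _2 or _b are one class to them, and where a whole thing is asked for, a point or a joint stands for the part that bears it (a point fixed in the world has none). Each returns a list of dicts, best first, with "conf" (0 to 1); they miss things now and then, are a little off and sometimes report something else, mostly with a low value. They report only what shows in the picture. A call takes as long as a camera call. They do not tell look-alikes from the thing itself.
- boxes_of(thing, camera): "at" ([x, y, z] in m, in world coordinates, good to about 4 mm: the middle of the surface that is visible of it).
- cut_out(thing, camera): "pixels" (480x640 bool, what is visible of it).
- spot_point(thing, camera): "at" ([x, y, z] in m, in world coordinates, good to about 4 mm: a listed point, or the origin of a listed thing).
The state is a dict: "clock": time; "joint_pos": joint angles; "joint_vel": joint speeds; "tau": joint torques, N m; "eef_pos": TCP position; "tool_rot": TCP orientation; "ft_force": force on the tool from outside, world axes, zero at the start; "ft_torque": the same for the moment, N m; "grip_width": finger opening in m; "grasp_force": force on a finger pad.
Only numpy, scipy, OpenCV 4.12 (cv2) and the standard library are available. Lean on these libraries where they do the work, as an engineer would, in place of code of your own. Each camera call takes 0.05 s, during which the arm holds its last target. There are 200 camera calls.

## Working session

There is one attempt and no reset: what is moved stays moved. The work goes in short steps, Python scripts to look and compute and a shell command to move; the robot and the scene stay as the last step left them, time stands still between calls to the robot, and variables do not carry over. Pictures are saved under pics/ and viewed, at most 10 in all, crops included, and the job is handed in when it is done.

```bash
mkdir -p pics; python3 - <<'E'
from workcell import telemetry, camera, camera_params, boxes_of, spot_point
import cv2,numpy as np
o=telemetry.get_obs(); print(o['clock'],o['eef_pos'],o['tool_rot'],o['ft_force'],o['grip_width'])
for n in ['top','side']:
    im=camera(n); cv2.imwrite(f'pics/{n}0.png',im[:,:,::-1])
    for t in ['grill','socket','probe','probe_tip','mug','utensil_mug','lid_hinge','lid_handle','oil_bottle','tongs']:
        print(n,t,[(np.round(d['at'],3).tolist(),round(d['conf'],2)) for d in spot_point(t,n)][:3])
    p=camera_params(n);print(p['eye'],p['k1'])
print(telemetry.get_obs()['clock'])
E
```

```text
0.0 [0.16363189 0.471839   0.24910797] [ 1.66133646e-01  9.86102692e-01 -1.03062175e-03 -1.73143195e-04] [ 1.26229402  0.42619157 -0.66289892] 0.08530815376574173
top grill [([0.636, 0.056, -0.003], 0.71)]
top socket [([0.628, -0.154, 0.101], 0.94)]
top probe [([0.628, -0.156, 0.102], 0.55)]
top probe_tip []
top mug [([0.376, -0.211, -0.002], 0.75), ([0.449, -0.371, -0.004], 0.55)]
top utensil_mug [([0.426, 0.377, 0.001], 0.8)]
top lid_hinge []
top lid_handle [([0.453, 0.018, 0.116], 0.95)]
top oil_bottle [([0.701, -0.338, -0.002], 0.57)]
top tongs [([0.504, -0.615, 0.001], 0.67)]
[ 0.39432634 -0.08566033  1.63269835] -0.165351433235882
side grill [([0.628, -0.151, 0.099], 0.69), ([0.567, -0.509, -0.004], 0.45)]
side socket [([0.631, -0.153, 0.099], 0.97)]
side probe [([0.63, -0.153, 0.099], 0.6)]
side probe_tip []
side mug [([0.456, -0.374, 0.002], 0.79), ([0.372, -0.208, 0.001], 0.72)]
side utensil_mug [([0.427, 0.37, -0.002], 0.84)]
side lid_hinge [([0.509, -0.618, 0.004], 0.28)]
side lid_handle [([0.451, 0.012, 0.108], 0.56)]
side oil_bottle [([0.708, -0.342, 0.001], 0.82)]
side tongs [([0.508, -0.614, 0.005], 0.92), ([0.456, 0.018, 0.112], 0.49)]
[ 0.18221601 -0.95837484  1.11450384] -0.08269310927939776
1.1
```

View pics/top0.png

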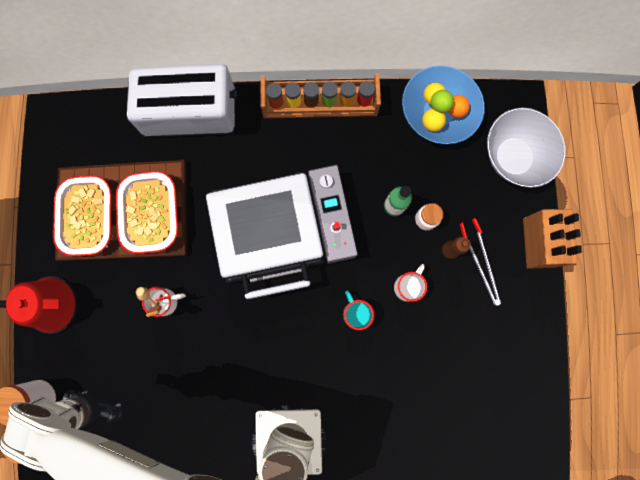

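View pics/side0.png

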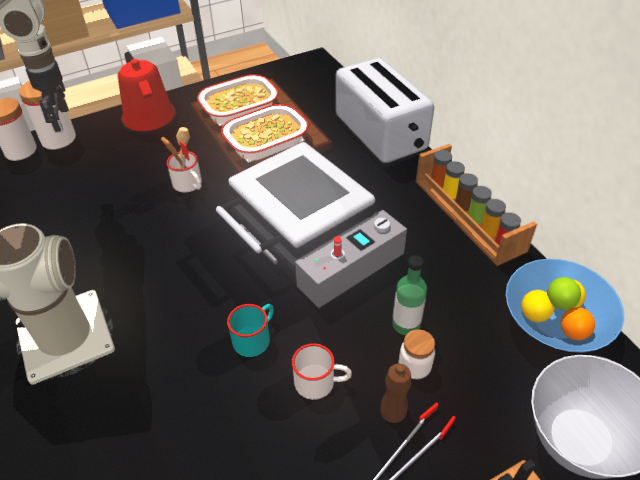

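```bash
cat > h.py <<'E'
import numpy as np
from scipy.spatial.transform import Rotation as R
from workcell import telemetry
def to(p,yaw=None):
    "shift (150 mm units) and turn to bring TCP to p, tool y at world yaw (deg)"
    o=telemetry.get_obs(); m=R.from_quat(o['tool_rot']).as_matrix()
    y=np.degrees(np.arctan2(m[1,1],m[0,1])); s=m.T@(np.array(p)-o['eef_pos'])/.15
    t=0 if yaw is None else -((yaw-y+90)%180-90)/180
    print('t',round(o['clock'],2),'tcp',o['eef_pos'].round(4),'yaw',y.round(1),'F',o['ft_force'].round(1),'w',round(o['grip_width'],4),'g',round(o['grasp_force'],1),'shift',s.round(3),'turn',round(t,3),'q6',o['joint_pos'][5].round(2))
E
python3 - <<'E'
import cv2,numpy as np
im=cv2.imread('pics/side0.png')
a=cv2.resize(im[280:430,200:400],(800,600)); b=cv2.resize(im[190:310,280:420],(700,600))
cv2.imwrite('pics/crop.png',cv2.resize(np.hstack([a,b]),(800,320)))
from h import to
to((.629,-.154,.25),11)
E
```

```text
t 1.1 tcp [0.1638 0.4724 0.25  ] yaw 70.9 F [ 0.  -1.1 -0.1] w 0.0855 g 0.0 shift [-4.298 -2.929  0.   ] turn 0.333 q6 1.57
```

View pics/crop.png

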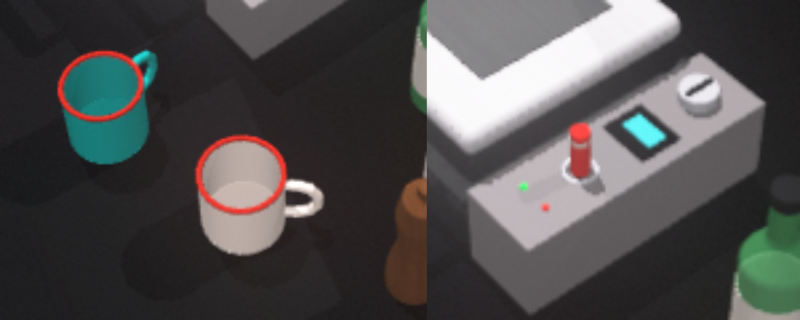

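```bash
python3 -m creep '0.5 -0.85 -0.6 0 0; 0.5 -0.85 -0.6 0 0; 0.5 -0.85 -0.6 0 0; 0.5 -0.85 -0.6 0 0'; python3 -m creep '0.5 -0.85 -0.6 0 0; 0.5 -0.85 -0.6 0 0; 0.5 -0.85 -0.6 0 0; 0.5 -0.85 -0.6 0 0'; python3 -m creep '0.5 -0.85 -0.6 0 0; 0.5 -0.85 -0.6 0 0; 0.5 -0.85 -0.6 0 0; 0.5 -0.85 -0.6 0 0'; python3 -c "
from h import to
to((.629,-.154,.25),11)"
```

```text
clock: 1.6
eef_pos: [0.2557, 0.3441, 0.2503]
tool_rot: [0.168, 0.986, 0.0, 0.0]
ft_force: [-0.0, 0.8, 0.1]
grip_width: 0.043
grasp_force: 0.0
clock: 2.1
eef_pos: [0.3466, 0.2183, 0.2501]
tool_rot: [0.168, 0.986, 0.0, 0.0]
ft_force: [0.5, 1.3, 0.8]
grip_width: 0.0428
grasp_force: 0.0
clock: 2.6
eef_pos: [0.4377, 0.0922, 0.2498]
tool_rot: [0.167, 0.986, 0.0, -0.0]
ft_force: [-0.1, -0.1, -0.2]
grip_width: 0.0431
grasp_force: 0.0
t 2.6 tcp [0.4377 0.0922 0.2498] yaw 70.8 F [-0.1 -0.1 -0.2] w 0.0431 g 0.0 shift [-1.745 -1.13  -0.003] turn 0.332 q6 0.54
```

Candidates: for the mug, the white empty one at side (314,371), the turquoise one at (249,328) and the utensil mug at (184,172). For the probe, the red handle at side (338,246), the console LED at (324,268) and the tongs tips at (428,411) and (447,428). I choose the white mug and the red handle standing in the socket ring, and the crop confirms both.

```bash
python3 -m creep '0.5 -0.87 -0.56 0 0.33; 0.5 -0.87 -0.56 0 0.33; 0.5 -0.87 -0.56 0 0.33; 0.5 -0.87 -0.56 0 0.33; 0.5 -0.87 -0.56 0 0.33; 0.5 -0.87 -0.56 0 0.33; 0.5 -0.87 -0.56 0 0.33'; python3 - <<'E'
from h import to
import numpy as np, cv2
from workcell import *
to((.629,-.154,.25),11)
camera('wrist')
for t in ['probe','socket','lid_handle','grill']: print(t,[(np.round(d['at'],4).tolist(),round(d['conf'],2)) for d in spot_point(t,'wrist')])
for n in ['top','side']:
    camera(n)
    for t in ['probe','socket','lid_handle','lid_hinge','mug','pepper_mill']: print(n,t,[(np.round(d['at'],4).tolist(),round(d['conf'],2)) for d in spot_point(t,n)])
E
```

```text
clock: 3.48
eef_pos: [0.5324, -0.0278, 0.2499]
tool_rot: [0.631, 0.776, 0.0, -0.0]
ft_force: [-0.2, 0.0, -0.0]
grip_width: 0.0428
grasp_force: 0.0
t 3.48 tcp [ 0.5324 -0.0278  0.2499] yaw 11.7 F [-0.2  0.  -0. ] w 0.0428 g 0.0 shift [-0.955  0.46  -0.002] turn 0.004 q6 1.31
probe []
socket [([0.6326, -0.1539, 0.0983], 0.58)]
lid_handle [([0.4532, 0.015, 0.1109], 0.76)]
grill [([0.634, 0.0497, -0.002], 0.8)]
top probe [([0.6257, -0.151, 0.1021], 0.6)]
top socket [([0.6284, -0.1563, 0.0977], 0.81)]
top lid_handle []
top lid_hinge []
top mug [([0.4505, -0.3703, -0.003], 0.91), ([0.3768, -0.21, -0.0043], 0.78)]
top pepper_mill [([0.563, -0.5078, 0.0005], 0.96)]
side probe [([0.6293, -0.1496, 0.0991], 0.53)]
side socket [([0.6283, -0.152, 0.0993], 0.93)]
side lid_handle [([0.4543, 0.016, 0.1137], 0.86)]
side lid_hinge []
side mug [([0.3754, -0.2088, -0.0004], 0.91), ([0.4536, -0.3743, -0.0004], 0.65), ([0.4244, 0.3703, 0.001], 0.45)]
side pepper_mill [([0.426, 0.3713, -0.0004], 0.4)]
```

```bash
python3 -m creep '0.5 -0.95 0.46 0 0; 0.5 -0.95 0.46 0 0; 0.5 -0.95 0.46 0 0; 0.5 -0.95 0.46 0.2 0; 0.5 -0.95 0.46 0.2 0'; python3 - <<'E'
from h import to
import numpy as np, cv2
from workcell import *
im=camera('wrist'); cv2.imwrite('pics/w1.png',im[:,:,::-1])
for t in ['probe','socket']: print(t,[(np.round(d['at'],4).tolist(),round(d['conf'],2)) for d in spot_point(t,'wrist')])
to((.629,-.1533,.132),11)
p=camera_params('wrist');K=p['camera_matrix'];o=telemetry.get_obs()
print(p['attitude'],p['eye'])
A=np.array(p['attitude'])
if A.size==4:
    from h import R; A=R.from_quat(A).as_matrix()
for z in (.1,.15):
    c=A.T@(np.array([.629,-.1533,z])-p['eye']); s=c[:2]/c[2]; s=s*(1+p['k1']*(s@s)); print(z,(K@[*s,1])[:2].round(1))
E
```

```text
clock: 5.05
eef_pos: [0.6268, -0.1561, 0.2167]
tool_rot: [0.633, 0.774, -0.001, -0.003]
ft_force: [0.6, 0.1, 0.1]
grip_width: 0.0429
grasp_force: 0.0
probe [([0.6229, -0.1526, 0.0996], 0.62)]
socket [([0.6313, -0.1559, 0.0963], 0.71)]
t 5.2 tcp [ 0.6287 -0.1557  0.2211] yaw 11.5 F [-0.5 -0.   0.9] w 0.0428 g 0.0 shift [0.016 0.005 0.594] turn 0.003 q6 1.13
[0.98378861 0.09922791 0.01551409 0.1485702 ] [ 0.61374109 -0.08135379  0.34743606]
0.1 [320.9 226.8]
0.15 [321.1 250.8]
```

View pics/w1.png

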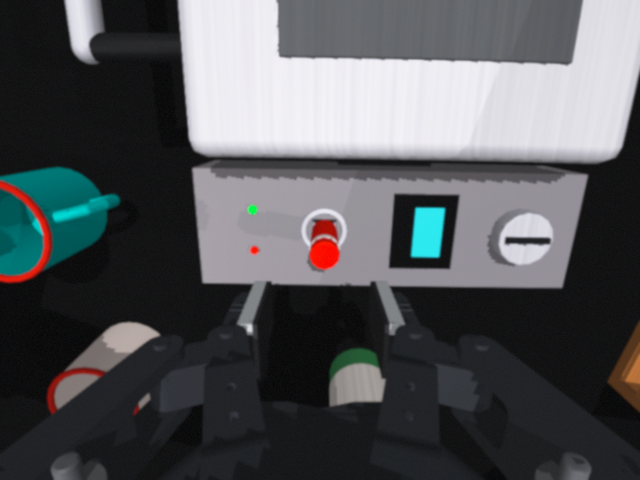

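The wrist picture shows the red handle standing in the socket, base at (323,230) and top at (323,252), within about 2 px of my projection. So I descend and grip.

```bash
python3 -m creep '0.5 0.015 0.01 0.2 0; 0.5 0.015 0.01 0.4 0; 0.5 0.015 0.01 0.5 0; 0.5 0.015 0.01 0.59 0; 0.5 0.015 0.01 0.59 0; 0.5 0.015 0.01 0.59 0; 0 0.015 0.01 0.59 0; 0 0.015 0.01 0.59 0; 0 0.015 0.01 0.59 0; 0 0.015 0.01 0.59 0; 0 0.015 0.01 0.59 0'; python3 -c "
from h import to
to((.629,-.1533,.27),11)"
```

```text
clock: 6.58
eef_pos: [0.6299, -0.1538, 0.1324]
tool_rot: [0.633, 0.774, 0.0, 0.001]
ft_force: [-1.6, -0.9, 4.8]
grip_width: 0.017
grasp_force: 58.6
t 6.58 tcp [ 0.6299 -0.1538  0.1324] yaw 11.5 F [-1.6 -0.9  4.8] w 0.017 g 58.6 shift [ 0.004 -0.004 -0.917] turn 0.003 q6 1.13
```

```bash
python3 -m creep '0 0 0 -0.03 0; 0 0 0 -0.08 0; 0 0 0 -0.15 0; 0 0 0 -0.25 0; 0 0 0 -0.4 0; 0 0 0 -0.55 0; 0 0 0 -0.7 0; 0 0 0 -0.85 0; 0 0 0 -0.93 0; 0 0 0 -0.93 0; 0 0 0 -0.93 0'; python3 - <<'E'
from h import to
import numpy as np, cv2
from workcell import *
to((.452,-.372,.27),11)
im=camera('side'); cv2.imwrite('pics/s2.png',im[100:340,200:520,::-1])
for t in ['probe','probe_tip','mug']: print(t,[(np.round(d['at'],4).tolist(),round(d['conf'],2)) for d in spot_point(t,'side')])
E
```

```text
clock: 7.95
eef_pos: [0.6292, -0.1535, 0.2702]
tool_rot: [0.633, 0.774, -0.0, -0.001]
ft_force: [-0.4, 0.2, -0.6]
grip_width: 0.0164
grasp_force: 59.0
t 7.95 tcp [ 0.6292 -0.1535  0.2702] yaw 11.5 F [-0.4  0.2 -0.6] w 0.0164 g 59.0 shift [-1.193 -1.447  0.002] turn 0.003 q6 1.13
probe [([0.6335, -0.1513, 0.2387], 0.69)]
probe_tip [([0.6284, -0.1538, 0.1642], 0.63)]
mug [([0.377, -0.2091, -0.0002], 0.77), ([0.4551, -0.3729, 0.0013], 0.7), ([0.6272, -0.1581, 0.1657], 0.35)]
```

View pics/s2.png

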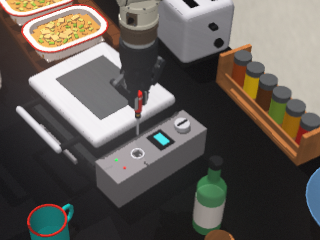

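The crop shows the probe clear of the empty socket ring at (137,153), hanging straight from the fingers at (140,105). Next I carry it over the white mug.

```bash
python3 -m creep '0 -0.2 -0.24 0 0; 0 -0.4 -0.48 0 0; 0 -0.6 -0.72 0 0; 0 -0.6 -0.72 0 0; 0 -0.6 -0.72 0 0'; python3 -m creep '0 -0.2 -0.24 0 0; 0 -0.4 -0.48 0 0; 0 -0.59 -0.72 0 0; 0 -0.59 -0.72 0.4 0; 0 -0.59 -0.72 0.4 0; 0 -0.59 -0.72 0.4 0'; python3 - <<'E'
from h import to
import numpy as np, cv2
from workcell import *
for n in ['top','side','wrist']:
    camera(n)
    for t in ['probe_tip','mug']: print(n,t,[(np.round(d['at'],4).tolist(),round(d['conf'],2)) for d in spot_point(t,n)])
to((.4525,-.3727,.116),11)
E
```

```text
clock: 8.78
eef_pos: [0.5416, -0.2632, 0.2708]
tool_rot: [0.633, 0.774, 0.0, -0.0]
ft_force: [0.6, 0.7, -1.1]
grip_width: 0.0166
grasp_force: 59.1
clock: 9.52
eef_pos: [0.4552, -0.3712, 0.2126]
tool_rot: [0.632, 0.775, 0.0, 0.001]
ft_force: [0.7, 0.1, 0.2]
grip_width: 0.0167
grasp_force: 59.1
top probe_tip []
top mug [([0.377, -0.2129, -0.0014], 0.98), ([0.4486, -0.3714, -0.0035], 0.91)]
side probe_tip [([0.4547, -0.3726, 0.1101], 0.62)]
side mug [([0.3734, -0.2114, -0.0011], 0.91)]
wrist probe_tip [([0.4562, -0.3711, 0.1055], 0.78)]
wrist mug [([0.375, -0.2098, -0.0006], 0.96), ([0.4536, -0.3724, -0.0018], 0.82)]
t 9.97 tcp [ 0.4537 -0.3716  0.2117] yaw 11.5 F [ 0.6  0.3 -2. ] w 0.0165 g 59.1 shift [-0.005 -0.01   0.638] turn 0.003 q6 0.68
```

```bash
python3 -m creep '0 -0.005 -0.01 0.15 0; 0 -0.005 -0.01 0.3 0; 0 -0.005 -0.01 0.45 0; 0 -0.005 -0.01 0.55 0; 0 -0.005 -0.01 0.62 0; 0 -0.005 -0.01 0.64 0; 0 -0.005 -0.01 0.64 0; 0 -0.005 -0.01 0.64 0'; python3 -m creep '0.3 0 0 0 0; 0.5 0 0 0 0; 0.5 0 0 0 0; 0.5 0 0 0 0; 0.5 0 0 0 0; 0.5 0 0 -0.2 0; 0.5 0 0 -0.4 0; 0.5 0 0 -0.6 0; 0.5 0 0 -0.8 0; 0.5 0 0 -0.8 0;0.5 0 0 -0.8 0'; python3 - <<'E'
from h import to
import cv2, numpy as np
from workcell import *
im=camera('side'); im2=camera('wrist')
cv2.imwrite('pics/m3.png',np.hstack([cv2.resize(im[300:440,220:400],(411,320)),cv2.resize(im2,(389,320))])[:,:,::-1])
for n in ['side','wrist']: print([(np.round(d['at'],4).tolist(),round(d['conf'],2)) for t in ['probe','mug'] for d in spot_point(t,n)])
to((.453,.0155,.24),11)
E
```

```text
clock: 10.98
eef_pos: [0.4525, -0.3729, 0.1159]
tool_rot: [0.633, 0.774, -0.0, 0.001]
ft_force: [0.7, 0.5, 0.5]
grip_width: 0.0168
grasp_force: 59.1
clock: 12.35
eef_pos: [0.4518, -0.3723, 0.2343]
tool_rot: [0.633, 0.774, -0.0, -0.0]
ft_force: [-0.4, 0.3, -1.1]
grip_width: 0.043
grasp_force: 0.0
[([0.4605, -0.3456, 0.0756], 0.56), ([0.4543, -0.3736, 0.0021], 0.94), ([0.3759, -0.2122, -0.0016], 0.82)]
[([0.4571, -0.346, 0.0716], 0.68), ([0.4516, -0.3703, 0.0028], 0.83), ([0.3741, -0.2109, 0.002], 0.72)]
t 12.65 tcp [ 0.4517 -0.3722  0.234 ] yaw 11.5 F [0.2 0.  0.2] w 0.0425 g 0.0 shift [ 2.532  0.523 -0.037] turn 0.003 q6 0.68
```

View pics/m3.png

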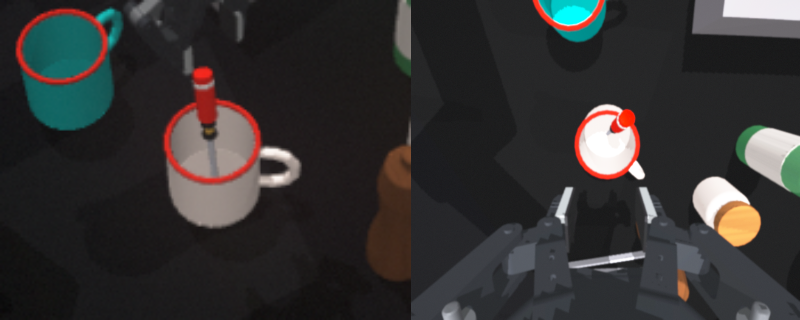

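The probe stands tip down in the white mug, leaning on its rim, with the handle at (205,95) in the left half. The mug has not moved. Next is the lid handle.

```bash
python3 -m creep '0.55 0.85 0.17 0 0; 0.55 0.85 0.17 0 0; 0.55 0.85 0.17 0 0; 0.55 0.85 0.17 0 0'; python3 -m creep '0.55 0.85 0.17 0 0; 0.55 0.85 0.17 0 0; 0.55 0.85 0.17 0 0; 0.55 0.85 0.17 0 0'; python3 -m creep '0.55 0.4 0.17 0 0; 0.55 0.4 0.17 0 0; 0.55 0.4 0.17 0 0; 0.55 0.4 0.17 0 0';  python3 - <<'E'
from h import to
import cv2, numpy as np
from workcell import *
im=camera('wrist'); cv2.imwrite('pics/w4.png',im[:,:,::-1])
for n in ['wrist','wrist','top','side']:
    if n!='wrist': camera(n)
    print(n,[(t,np.round(d['at'],4).tolist(),round(d['conf'],2)) for t in ['lid_handle','socket','grill'] for d in spot_point(t,n)])
to((.4535,.0155,.115),11)
E
```

```text
clock: 13.15
eef_pos: [0.452, -0.2424, 0.2352]
tool_rot: [0.632, 0.775, -0.0, 0.0]
ft_force: [-0.0, -0.3, 0.5]
grip_width: 0.0471
grasp_force: 0.0
clock: 13.65
eef_pos: [0.4519, -0.1134, 0.2351]
tool_rot: [0.633, 0.774, -0.0, 0.001]
ft_force: [-1.0, 0.2, 1.2]
grip_width: 0.047
grasp_force: 0.0
clock: 14.15
eef_pos: [0.4643, -0.0503, 0.2349]
tool_rot: [0.634, 0.773, -0.0, 0.0]
ft_force: [0.2, 0.1, -0.2]
grip_width: 0.0469
grasp_force: 0.0
wrist [('lid_handle', [0.4546, 0.0128, 0.1117], 0.84)]
wrist [('lid_handle', [0.4546, 0.0128, 0.1117], 0.84)]
top [('lid_handle', [0.4515, 0.0186, 0.1147], 0.8), ('socket', [0.6292, -0.1584, 0.0985], 0.93), ('grill', [0.637, 0.0531, -0.0018], 0.78)]
side [('lid_handle', [0.4523, 0.0138, 0.1112], 0.82), ('lid_handle', [0.462, -0.3432, 0.0734], 0.7), ('lid_handle', [0.7065, -0.3387, 0.0032], 0.61), ('socket', [0.6282, -0.1497, 0.1012], 0.59), ('socket', [0.454, -0.374, 0.0072], 0.19)]
t 14.9 tcp [ 0.4643 -0.0485  0.235 ] yaw 11.5 F [-0.3  0.1  0.5] w 0.0467 g 0.0 shift [0.433 0.014 0.8  ] turn 0.003 q6 1.27
```

View pics/w4.png

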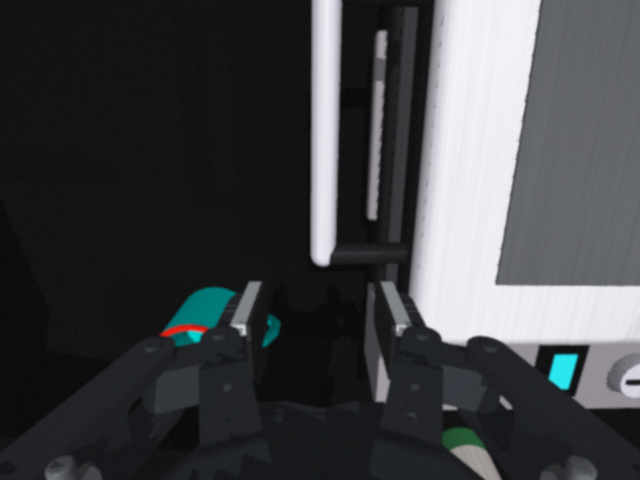

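The bar runs down the picture centred at column 325, between the finger lines at 250 and 395. So I move to its middle, descend and grip.

```bash
python3 -m creep '0.6 0.43 0.01 0 0; 0.6 0.43 0.01 0 0; 0.6 0.43 0.01 0.2 0; 0.6 0.43 0.01 0.4 0; 0.6 0.43 0.01 0.6 0; 0.6 0.43 0.01 0.75 0; 0.6 0.43 0.01 0.81 0; 0.6 0.43 0.01 0.81 0; 0.6 0.43 0.01 0.81 0'; python3 -m creep '0 0 0 0 0; 0 0 0 0 0; 0 0 0 0 0; 0 0 0 0 0; 0 0 0 0 0; 0 0 0 0 0; 0 0 0 0 0'; python3 - <<'E'
from h import to
import numpy as np
to((.4535,.0155,.115),11)
# arc of bar: forward (tool y) and up shifts in 150 mm units
r=np.hypot(.31,.03);a0=np.arctan2(.03,.31)
for d in range(0,50,4 if 1 else 1):
    a=a0+np.radians(d); print(d,round((.31-r*np.cos(a))/.15,3),round(-(r*np.sin(a)-.03)/.15,3))
d=45;a=a0+np.radians(d); print(d,(.31-r*np.cos(a))/.15,-(r*np.sin(a)-.03)/.15)
E
```

```text
clock: 16.02
eef_pos: [0.4539, 0.0148, 0.1145]
tool_rot: [0.633, 0.774, 0.001, 0.001]
ft_force: [0.7, -0.7, -1.0]
grip_width: 0.0513
grasp_force: 0.0
clock: 16.9
eef_pos: [0.4539, 0.015, 0.1144]
tool_rot: [0.633, 0.774, 0.001, 0.001]
ft_force: [-0.0, -0.4, 5.5]
grip_width: 0.0164
grasp_force: 58.6
t 16.9 tcp [0.4539 0.015  0.1144] yaw 11.5 F [-0.  -0.4  5.5] w 0.0164 g 58.6 shift [ 0.004 -0.002 -0.004] turn 0.003 q6 1.4
0 0.0 -0.0
4 0.019 -0.144
8 0.048 -0.286
12 0.087 -0.425
16 0.135 -0.562
20 0.193 -0.695
24 0.26 -0.823
28 0.336 -0.947
32 0.42 -1.065
36 0.512 -1.177
40 0.612 -1.282
44 0.719 -1.379
48 0.832 -1.47
45 0.7467340084517778 -1.4027753706895079
```

```bash
python3 -m creep '0 0 0.008 -0.07 0; 0 0 0.019 -0.144 0; 0 0 0.033 -0.215 0; 0 0 0.048 -0.286 0; 0 0 0.067 -0.356 0; 0 0 0.087 -0.425 0; 0 0 0.11 -0.495 0; 0 0 0.135 -0.562 0; 0 0 0.163 -0.63 0; 0 0 0.193 -0.695 0; 0 0 0.193 -0.695 0'; python3 - <<'E'
from h import to
import numpy as np
from workcell import *
to((.4535,.0155,.115),11)
camera('side');print([(t,np.round(d['at'],4).tolist(),round(d['conf'],2)) for t in ['lid_handle'] for d in spot_point(t,'side')])
r=np.hypot(.31,.03);a0=np.arctan2(.03,.31)
f=lambda d:np.array([.31-r*np.cos(a0+np.radians(d)),-(r*np.sin(a0+np.radians(d))-.03)])/.15
for d in [*range(22,46,3),45,46]: print(d,(f(d)-f(20)).round(3))
E
```

```text
clock: 18.27
eef_pos: [0.4809, 0.0202, 0.2183]
tool_rot: [0.633, 0.774, -0.001, 0.0]
ft_force: [-0.0, -3.9, -4.7]
grip_width: 0.0161
grasp_force: 58.9
t 18.27 tcp [0.4809 0.0202 0.2183] yaw 11.5 F [-0.  -3.9 -4.7] w 0.0161 g 58.9 shift [ 0.006 -0.184  0.689] turn 0.003 q6 1.41
[('lid_handle', [0.4788, 0.0226, 0.2142], 0.85)]
22 [ 0.032 -0.065]
25 [ 0.085 -0.16 ]
28 [ 0.143 -0.252]
31 [ 0.205 -0.341]
34 [ 0.272 -0.427]
37 [ 0.343 -0.509]
40 [ 0.419 -0.587]
43 [ 0.499 -0.661]
45 [ 0.554 -0.708]
46 [ 0.582 -0.731]
```

```bash
python3 -m creep '0 0 0.032 -0.065 0; 0 0 0.085 -0.16 0; 0 0 0.143 -0.252 0; 0 0 0.205 -0.341 0; 0 0 0.272 -0.427 0; 0 0 0.343 -0.509 0; 0 0 0.419 -0.587 0; 0 0 0.499 -0.661 0; 0 0 0.554 -0.708 0; 0 0 0.554 -0.708 0; 0 0 0.554 -0.708 0; 0 0 0.554 -0.708 0'; python3 - <<'E'
from h import to
import numpy as np,cv2
from workcell import *
yaw=np.radians(11.2); g=np.array([.6345,.0515]); ex=np.array([np.cos(yaw),np.sin(yaw)])
h=g+.125*ex
def ang(p): return np.degrees(np.arctan2(p[2]-.085,(h-p[:2])@ex))-5.53, np.hypot(p[2]-.085,(h-p[:2])@ex)
to((.4535,.0155,.115),11)
print('tcp angle',ang(telemetry.get_obs()['eef_pos']))
for n in ['side','top','wrist']:
    im=camera(n)
    if n=='side': cv2.imwrite('pics/s5.png',im[:,:,::-1])
    print(n,[(t,np.round(d['at'],4).tolist(),round(d['conf'],2),ang(np.array(d['at']))) for t in ['lid_handle'] for d in spot_point(t,n)[:1]])
print([(t,np.round(d['at'],4).tolist(),round(d['conf'],2)) for t in ['probe','mug'] for d in spot_point(t,'side')])
E
```

```text
clock: 19.88
eef_pos: [0.5587, 0.0348, 0.3264]
tool_rot: [0.633, 0.774, -0.003, -0.0]
ft_force: [-12.8, -9.4, 11.7]
grip_width: 0.0157
grasp_force: 59.6
t 19.88 tcp [0.5587 0.0348 0.3264] yaw 11.4 F [-12.8  -9.4  11.7] w 0.0157 g 59.6 shift [ 0.017 -0.705  1.414] turn 0.002 q6 1.44
tcp angle (np.float64(44.465020170335826), np.float64(0.31518663776925987))
side [('lid_handle', [0.5582, 0.0334, 0.3156], 0.92, (np.float64(43.06143505982507), np.float64(0.30746166360309307)))]
top [('lid_handle', [0.5604, 0.038, 0.3189], 0.73, (np.float64(43.89339447323172), np.float64(0.30795078013424426)))]
wrist [('lid_handle', [0.559, 0.034, 0.3177], 0.94, (np.float64(43.44501908951792), np.float64(0.308447457002337)))]
[('probe', [0.4636, -0.3465, 0.0727], 0.78), ('probe', [0.4234, 0.3733, 0.0012], 0.71), ('mug', [0.376, -0.2102, -0.0007], 0.93), ('mug', [0.4554, -0.3735, 0.0019], 0.77), ('mug', [0.633, 0.0491, 0.0021], 0.31)]
```

View pics/s5.png

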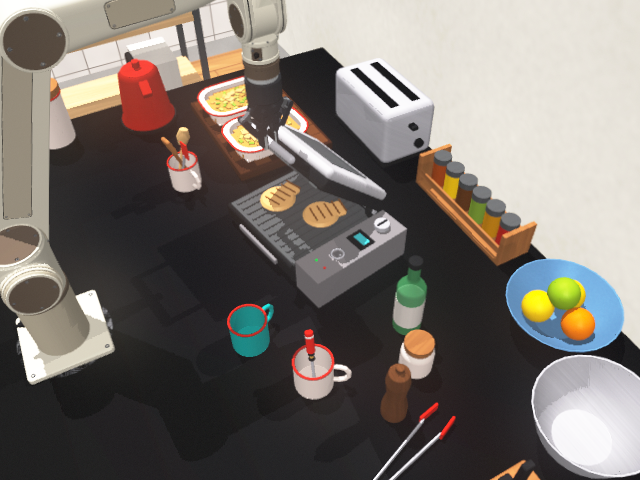

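```bash
python3 -m creep '0 0 0.012 -0.012 0; 0 0 0.024 -0.024 0; 0 0 0.024 -0.024 0; 0 0 0.024 -0.024 0; 0 0 0.024 -0.024 0; 0 0 0.024 -0.024 0; 0 0 0.024 -0.024 0'; python3 - <<'E'
from h import to
import numpy as np,cv2
from workcell import *
yaw=np.radians(11.2); g=np.array([.6345,.0515]); ex=np.array([np.cos(yaw),np.sin(yaw)])
h=g+.125*ex
def ang(p): return np.degrees(np.arctan2(p[2]-.085,(h-p[:2])@ex))-5.53
to((.4535,.0155,.115),11)
print('tcp angle',ang(telemetry.get_obs()['eef_pos']))
for k in range(2):
  for n in ['side','top','wrist']:
    camera(n)
    print(n,[(np.round(d['at'],4).tolist(),ang(np.array(d['at'])).round(1)) for d in spot_point('lid_handle',n)[:1]])
to((.4535,.0155,.115),11)
E
```

```text
clock: 21.15
eef_pos: [0.5627, 0.0356, 0.3302]
tool_rot: [0.634, 0.774, -0.003, -0.0]
ft_force: [-10.7, -9.0, 11.2]
grip_width: 0.0161
grasp_force: 59.0
t 21.15 tcp [0.5627 0.0356 0.3302] yaw 11.4 F [-10.7  -9.   11.2] w 0.0161 g 59.0 shift [ 0.017 -0.734  1.438] turn 0.002 q6 1.44
tcp angle 45.48149643131158
side [([0.5618, 0.0347, 0.32], np.float64(44.1))]
top [([0.7613, 0.0734, 0.0841], np.float64(-171.6))]
wrist [([0.5667, 0.0325, 0.3207], np.float64(44.8))]
side [([0.5648, 0.0379, 0.3211], np.float64(44.8))]
top [([0.5634, 0.0422, 0.324], np.float64(45.0))]
wrist [([0.5648, 0.0327, 0.3193], np.float64(44.4))]
t 21.75 tcp [0.5627 0.0356 0.3302] yaw 11.4 F [-11.7  -9.7  11.6] w 0.0157 g 59.0 shift [ 0.017 -0.734  1.438] turn 0.002 q6 1.44
```

```bash
python3 -c "
from workcell import ticket
print(ticket.job_done())"
```

```text
the job is handed in; nothing more can be done
None
```

The probe stands tip down in the empty white mug, which is still where it stood, and I handed the job in with the gripper holding the grill lid steady at about 45 degrees.

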